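Hang up the ear defenders and present the spray bottle

TASK

Clear the front of the bottle carousel: pick up the ear defenders standing there and hang them over the bench rail by their headband, one cup on each side of the bar, and let go of them. Then take the carousel by the steel grip bar on top and turn it until the trigger spray bottle stands at the front, in line with the pointed black tongue on its foot; finish while still gripping the bar and holding the carousel still there for a colleague, without letting go. Leave everything else on the bench where it is.

Things in the scene. Friction and masses are not known exactly. Their poses are not given: they have to be found in the camera images.
- muffs: Ear defenders (loose, 0.26 kg) standing upright on two grey cups, headband arching up. Origin midway between the cups' undersides, z up, x from cup to cup (172 mm over all; cups 60 mm wide along y, 74 mm high; clear gap between the ear pads 94 mm). They straddle the rail's bar when their y axis lies along it.
- crown (a point): Centre of the underside of the black rubber block at the top of the ear defenders' band, 123 mm above their origin: this rests on the bar. The block is 44 (x) x 26 (y) x 22 mm high, its top 145 mm above the origin; grip it across the 26 mm with the fingertips not below its underside.
- rail: Fixed bench rail: a horizontal round steel bar, 12 mm thick and 240 mm long, along the rail's own y axis on two end posts. Origin on the table below its middle. Position and yaw vary.
- rail_mid (a point): Middle of the axis of the rail's bar, 175 mm above the table; y along the bar.
- carousel_base: Fixed grey round foot of the carousel, 170 mm across; origin on the table on the turning axis. Its -x axis is the front, marked by a flat black tongue (30 mm wide, 6 mm thick) with a pointed end that reaches 143 mm from the axis. Position and yaw vary.
- carousel (a joint): Turn of the tray about the upright axis (rad): 0 when the spray bottle is exactly at the front tongue, growing anticlockwise seen from above. It turns either way without stops (in use), with a slight friction (about 0.06 N m), and stays where it is left.
- sprayer (a point): Head of the trigger spray bottle, 144 mm above the table, 70 mm from the axis (top 153 mm above the table). It is the only one of the five amber bottles and jars with a trigger and nozzle, nozzle pointing outwards. All five sit fast in the white tray (210 mm across); the other four are lower than 140 mm.
- turn_bar (a point): Middle of the steel grip bar, fixed on the tray's centre post: 66 mm (its x) x 14 mm thick (its y) x 42 mm high. This point lies on the turning axis, 174 mm above the table; the bar's underside is at 153 mm, its top at 195 mm; z up. Its x axis points away from the spray bottle. Grip it from above across the 14 mm.
- tape_roll: Bystander, to be left alone: cardboard tape core lying flat, 60 mm across, 24 mm high.
- tin: Bystander, to be left alone: closed tin, 66 mm across, 85 mm high.
- carton: Bystander, to be left alone: closed cardboard carton 110 x 150 x 75 mm.
- mug: Bystander, to be left alone: white mug, 80 mm across, 92 mm high.
- lint_brush: Bystander, to be left alone: brush with wooden handle, lying flat.

How it is judged (in metres and radians):
On the way, in this order (a step that is already met when the one before it is completed fails the run):
1. the ear defenders hang over the rail by the headband, let go (x of crown in the frame of rail_mid between -0.035 and 0.035 m and y of crown in the frame of rail_mid between -0.11 and 0.11 m and z of crown in the frame of rail_mid between -0.005 and 0.03 m and angle between muffs's own z axis and vertical below 0.5 rad and height (world z) of muffs above 0.02 m and contact force between muffs and rail above 0.5 N and contact force between muffs and the arm below 0.1 N and contact force between muffs and the fingers below 0.1 N), for 0.3 s.
2. the spray bottle is at the front and the grip bar is held still (x of sprayer in the frame of carousel_base below -0.05 m and y of sprayer in the frame of carousel_base between -0.015 and 0.015 m and contact force between the fingers and carousel_base above 1.5 N and distance between the grasp point and turn_bar below 0.045 m and velocity of joint carousel between -0.08 and 0.08 rad/s), for 0.3 s.
At the end, for the whole second after the job is handed in: Ear defenders hang on the rail only: block underside resting on the bar, within 35 mm across it, under 0.5 rad tilt, cups off the table, robot not touching. Sprayer head within 15 mm of the tongue's line; carousel still (under 0.08 rad/s); fingers grip the bar with over 1.5 N (all of step 1 and all of step 2); the arm keeps its last pose, push and grip.
It fails at once if another loose thing on the bench is moved by more than 30 mm (distance of any of tape_roll, tin, carton, mug, lint_brush from where it was at the start of the episode above 0.03 m).
It also fails if it takes over 72 s, if anything falls off the work surface, if the arm or the gripper's body presses on something with over 40 N, if the wrist force passes 120 N, or if a joint passes its speed limit or range.

ROBOT

A 6-joint arm with a two-finger parallel gripper is mounted at the origin on the work surface. World frame = base frame: x ahead of the robot, y to its left, z up, the work surface at z = 0. Lengths are in mm, angles in rad, forces in N, time in s.
With the tool pointing down it reaches from about 275 to 750 mm from the base axis. Payload 10.2 kg.
Tool frame: the origin (TCP) lies at the very end of the fingers, on their centre line; the grasp point (between the pads) lies 19 mm behind it; z points along the fingers, y is the direction in which the jaws open and shut (so a half turn about z gives the same grasp; the last joint's range is limited). The gripper opens to 85 mm and grips with 20 to 120 N. Pads are 22 mm wide; open, the fingers measure 114 mm over their backs; the gripper's body (76 mm by 85 mm) begins 54 mm behind the grasp point. The pads swing forward as they close: fully open they stand 13 mm farther back than shut.
Start: joints at [-1.488, 0.313, 1.498, -0, 1.331, -0.223], TCP at [158.042, -500.654, 231.294] pointing down, gripper open.
Joint ranges: [-2.94, 2.94], [-0.97, 2.17], [0.19, 2.56], [-1.23, 4.37], [0.02, 3.11], [-2.88, 2.88]. Speed limits (rad/s): [2.39, 2.39, 3.01, 3.14, 3.14, 3.14].

INTERFACE

Orientations are given as a unit quaternion [w, x, y, z].
In Python, from rig import * gives the robot as it stands. The module is installed in compiled form; this text tells all that it offers.
- The arm moves only by the shell command python3 -m crank 'ROWS' [FORCE]. ROWS is a JSON object of lists of equal length, an entry for each row: "dp": the shift along the world's x, y, z in cm, a list of three; "delta_rot": the turn, a rotation vector about the world's x, y, z in degrees, a list of three; "claw": the closure in counts, from 0 (fully open) to 255 (shut). A call has 1 to 10 rows; each row shifts and turns the commanded pose from where the row before left it; what a row does not reach is not made up. A row lasts 1/10 s, in which the tool goes at most 50 mm and 8.59 degrees, less where a joint would pass 70% of its speed; a pose out of reach is approached as far as the arm can. A call is refused whole if a number of a shift passes 5 or a number of a turn 8.59, either way. A call with a gripper value outside its range is refused whole. The fingers move at their own pace and stop on an object; FORCE is the grip in N (left out, the last holds). Time passes only in rows, so rows that do not move let the fingers close. It gives the time, the measured TCP pose, the force and the opening at its end, in the units of the state.
- sense(): the state, without advancing time (a new reading comes with each control period).
- capture(name): name is "scene" or "side" or "wrist"; returns (picture, depth): 480x640x3 uint8, red, green, blue; 480x640 float32, mm along the optical axis (not along the pixel's ray), 0 where there is no reading.
- camera_model(name): a dict with "fx", "fy", "cx", "cy" (pixels), "cam_to_world" (4x4, takes a point from camera to world coordinates); the wrist camera has in their place "T_tool_cam" (4x4, takes a point from camera to tool coordinates, whose origin is the TCP and whose axes are the flange's). Camera axes: x right, y up, looking along -z (the intrinsics and any distortion apply to the point x, -y, -z); pixel columns grow to the right and rows downward; lengths in mm; the calibration is good to about 2 mm. A picture is of the moment at which its call begins: read the wrist's pose just before it. camera_model takes no time and is no camera call.
- finish_job(): hands the job in, once; it reports no verdict.
Trained networks look in the newest picture that a camera, given by its name, has taken for a name from the list of things; names that differ only in an ending like _2 or _b are one class to them, and where a whole thing is asked for, a point or a joint stands for the part that bears it (a point fixed in the world has none). Each returns a list of dicts, best first, with "p" (0 to 1); they miss things now and then, are a little off and sometimes report something else, mostly with a low value. They report only what shows in the picture. A call takes as long as a camera call.
- boxes_of(camera, target): "centre" ([column, row] in pixels, amid what is visible of it).
- masks_of(camera, target): "region" (480x640 bool, what is visible of it) and "centre" ([column, row] in pixels, amid what is visible of it).
- pinpoint(camera, target): "centre" ([column, row] in pixels: a listed point, or the origin of a listed thing).
The state is a dict: "time_s": time; "joints": joint angles; "dq": joint speeds; "tau": joint torques, N m; "eef_pos": TCP position; "ee_rot": TCP orientation; "force": force on the tool from outside, world axes, zero at the start; "wrist_torque": the same for the moment, N m; "grip_width": opening from 0.0 (shut) to 1.0 (fully open).
Only numpy, scipy, OpenCV 4.12 (cv2) and the standard library are available. Lean on these libraries where they do the work, as an engineer would, in place of code of your own. Each camera call takes 0.05 s, during which the arm holds its last target.

## Working session

There is one attempt and no reset: what is moved stays moved. The work goes in short steps, Python scripts to look and compute and a shell command to move; the robot and the scene stay as the last step left them, time stands still between calls to the robot, and variables do not carry over. Pictures are saved under pics/ and viewed, and the job is handed in when it is done.

```bash
mkdir -p pics; ls; cat > h.py <<'E'
from rig import *
import numpy as np, cv2
from scipy.spatial.transform import Rotation as R
def save(name,img): cv2.imwrite('pics/'+name+'.png',cv2.cvtColor(img,cv2.COLOR_RGB2BGR))
def c2w(cam,s=None):
    m=camera_model(cam)
    if 'cam_to_world' in m: return m,np.array(m['cam_to_world'])
    s=s or sense(); q=s['ee_rot']; T=np.eye(4)
    T[:3,:3]=R.from_quat([q[1],q[2],q[3],q[0]]).as_matrix(); T[:3,3]=s['eef_pos']
    return m,T@np.array(m['T_tool_cam'])
def ray(cam,px,s=None):
    m,T=c2w(cam,s); u,v=px
    K=np.array([[m['fx'],0,m['cx']],[0,m['fy'],m['cy']],[0,0,1.]])
    d=m.get('distortion',m.get('dist',None))
    if d is not None:
        p=cv2.undistortPoints(np.array([[[u,v]]],float),K,np.array(d,float))[0,0]
    else: p=np.array([(u-m['cx'])/m['fx'],(v-m['cy'])/m['fy']])
    dv=np.array([p[0],-p[1],-1.]); return T[:3,3],T[:3,:3]@dv
def pt(cam,px,depth,s=None):
    o,d=ray(cam,px,s); return o+d*depth
def atz(cam,px,z,s=None):
    o,d=ray(cam,px,s); return o+d*(z-o[2])/d[2]
def tri(rays):
    A=0;b=0
    for o,d in rays:
        d=d/np.linalg.norm(d);P=np.eye(3)-np.outer(d,d);A=A+P;b=b+P@o
    x=np.linalg.solve(A,b)
    res=[np.linalg.norm((np.eye(3)-np.outer(d,d)/(d@d))@(x-o)) for o,d in rays]
    return x,res
E
python3 - <<'E'
from h import *
np.set_printoptions(precision=1,suppress=True)
print(sense())
for c in ['scene','side','wrist']:
    m=camera_model(c); print(c,{k:v for k,v in m.items()})
    s=sense(); im,d=capture(c); save(c+'0',im)
    for t in ['muffs','crown','rail','rail_mid','carousel_base','sprayer','turn_bar']:
        r=pinpoint(c,t)
        print(t,[(np.round(x['centre'],1),round(x['p'],2),pt(c,x['centre'],d[int(x['centre'][1]),int(x['centre'][0])],s)) for x in r[:2]])
E
```

```text
pics
{'time_s': 0.0, 'joints': array([-1.5,  0.3,  1.5, -0. ,  1.3, -0.2]), 'dq': array([-0.,  0.,  0., -0., -0., -0.]), 'tau': array([ -0. , -41.2, -26. ,  -0. ,   0. ,  -0. ]), 'eef_pos': array([ 158. , -500.4,  230.7]), 'ee_rot': array([-0. ,  1. ,  0.2,  0. ]), 'force': array([ 0.6,  0.1, -0.5]), 'wrist_torque': array([ 0., -0.,  0.]), 'grip_width': 0.998569706784054}
scene {'fx': 554.8675470716764, 'fy': 554.8675470716764, 'cx': 323.9536472243908, 'cy': 238.28934120768488, 'cam_to_world': array([[   0.5,   -0.7,    0.5, 1242.6],
       [   0.8,    0.4,   -0.3, -451.4],
       [   0. ,    0.6,    0.8, 1124.7],
       [   0. ,    0. ,    0. ,    1. ]])}
muffs [(array([349.9, 203.9]), 0.65, array([488.1, 111.1,  67.6]))]
crown [(array([349.7, 172.2]), 0.98, array([454.4, 130.2, 142.2]))]
rail []
rail_mid [(array([237.1, 245.4]), 0.85, array([ 530. , -216.9,  171.9]))]
carousel_base [(array([409. , 261.2]), 0.71, array([692.1, 147.2,  30.1]))]
sprayer [(array([426.2, 248.1]), 0.69, array([745.9, 134.2, 152.1]))]
turn_bar [(array([422.2, 213.3]), 0.85, array([687. , 163.1, 193.3]))]

[... 569 characters left out ...]
rousel_base [(array([258.6, 285. ]), 0.62, array([643.9, 186.8,  32.8]))]
sprayer [(array([242., 231.]), 0.65, array([733. , 146. , 153.1])), (array([229.5, 371.8]), 0.48, array([506.5, 424.7,  17.9]))]
turn_bar [(array([251.6, 237.5]), 0.62, array([656.1, 179.3, 195.5])), (array([261.4, 286.2]), 0.4, array([632.2, 187.3,  36.2]))]
wrist {'fx': 394.2777665689554, 'fy': 394.2777665689554, 'cx': 321.67690419947644, 'cy': 240.06680644002645, 'T_tool_cam': array([[  -0. ,    0.9,    0.3,   84.6],
       [   1. ,    0. ,    0. ,   -1.2],
       [   0. ,    0.3,   -0.9, -142.7],
       [   0. ,    0. ,    0. ,    1. ]])}
muffs []
crown []
rail []
rail_mid []
carousel_base []
sprayer []
turn_bar []
```

View pics/scene0.png

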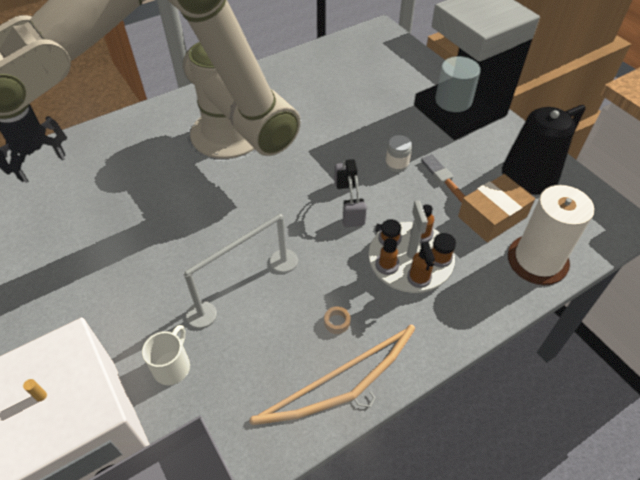

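View pics/side0.png

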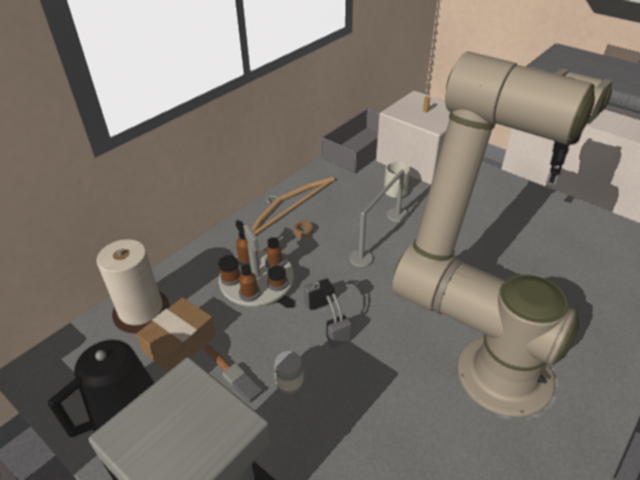

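```bash
python3 - <<'E'
from h import *
np.set_printoptions(precision=1,suppress=True)
P={}
for c in ['scene','side']:
    im,d=capture(c)
    m,T=c2w(c)
    v,u=np.mgrid[:480,:640]
    C=np.stack([(u-m['cx'])/m['fx']*d,-(v-m['cy'])/m['fy']*d,-d],-1)
    W=C@T[:3,:3].T+T[:3,3]; np.save(c+'W.npy',W); np.save(c+'I.npy',im)
    for t in ['crown','rail_mid','turn_bar','sprayer','muffs','carousel_base']:
        r=pinpoint(c,t)
        if r: P.setdefault(t,[]).append(ray(c,r[0]['centre']))
    for t in ['muffs','rail','carousel_base','tape_roll','tin','carton','mug','lint_brush']:
        r=masks_of(c,t)
        for x in r[:2]:
            w=W[x['region']&(d>0)]
            np.save(f'{c}_{t}.npy',x['region'])
            print(c,t,round(x['p'],2),np.round(x['centre']),np.median(w,0),np.percentile(w,2,0),np.percentile(w,98,0))
            break
for t in P: print(t,tri(P[t]))
E
```

```text
scene muffs 0.72 [351. 196.] [478.6 131.3  65.9] [358.9  86.7   6.9] [521.7 180.8 144.8]
scene rail 0.74 [217. 261.] [ 530.5 -254.7   36.7] [ 488.8 -366.     3.7] [568.6 -77.1 181.9]
scene carousel_base 0.9 [413. 250.] [693.8 142.5  55.9] [590.   66.6  19.3] [776.3 236.1 191.2]
scene tape_roll 0.65 [335. 314.] [724.6 -87.8  21.1] [ 695.6 -114.4    3.4] [753.1 -60.7  26.3]
scene tin 0.81 [397. 154.] [402.  331.5  65.6] [363.9 310.8   5.9] [419.6 369.1  86.8]
scene carton 0.64 [494. 206.] [693.3 415.7  71.4] [627.6 361.3   1.4] [737.8 510.6  77.6]
scene mug 0.88 [168. 357.] [ 605.7 -447.9   51.3] [ 583.3 -485.6    2.1] [ 663.  -398.7   92.8]
scene lint_brush 0.53 [411. 253.] [693.2 141.6  57. ] [592.9  65.6  22.9] [776.2 235.6 191.6]
side muffs 0.94 [332. 309.] [400.1 159.3  68. ] [346.9 102.5   1.8] [508.6 206.  147.1]
side rail 0.7 [367. 218.] [ 514.9 -133.1   38.9] [ 478.5 -358.2    5. ] [560.3 -71.1 183.7]
side carousel_base 0.58 [255. 274.] [656.4 173.   58.4] [564.6  76.5   3.1] [755.1 260.3 192.3]
side tape_roll 0.8 [304. 227.] [720.9 -81.4  19.2] [ 692.5 -107.    -1.6] [745.1 -
[... 312 characters left out ...]
.] [486.3 420.9  18.3] [414.1 396.6  -0.8] [606.3 445.3  24.2]
crown (array([434.8, 147.6, 116.2]), [np.float64(1.1682611570969885), np.float64(1.1682611570970003)])
rail_mid (array([ 522.8, -216.1,  175.8]), [np.float64(1.3103468481634284), np.float64(1.3103468481635276)])
turn_bar (array([685.4, 159. , 179.8]), [np.float64(3.425109150080262), np.float64(3.4251091500803055)])
sprayer (array([748. , 130.9, 149. ]), [np.float64(0.7522217311247539), np.float64(0.7522217311248769)])
muffs (array([430.4, 146.5, -11. ]), [np.float64(0.31627254254752185), np.float64(0.31627254254750553)])
carousel_base (array([672. , 161.4,   1.2]), [np.float64(3.2030811040819875), np.float64(3.2030811040818135)])
```

```bash
python3 - <<'E'
from h import *
np.set_printoptions(precision=1,suppress=True)
a=[]
for c,(x,y) in {'scene':(300,130),'side':(200,210)}.items():
    im=np.load(c+'I.npy'); a.append(cv2.resize(im[y:y+170,x:x+170],(400,400),interpolation=cv2.INTER_CUBIC))
save('zoom0',np.hstack(a))
# topdown
for c in ['scene','side']:
    W=np.load(c+'W.npy')
    m=np.load(c+'_muffs.npy'); w=W[m]
    print(c)
    for lo,hi in [(5,30),(30,60),(60,85),(85,110),(110,125),(125,140),(140,150)]:
        q=w[(w[:,2]>lo)&(w[:,2]<hi)]
        if len(q)>3: print(lo,hi,len(q),q.mean(0)[:2],np.percentile(q,3,0)[:2],np.percentile(q,97,0)[:2], 'pca',np.degrees(np.arctan2(*np.linalg.svd(q[:,:2]-q[:,:2].mean(0))[2][0][::-1])))
E
```

```text
scene
5 30 242 [458.4 130.5] [364.4  87.3] [521.8 183.8] pca -22.45278656152705
30 60 316 [457.9 128.8] [363.5  86.2] [522.2 180.5] pca -21.05180102435221
60 85 407 [461.6 127.4] [356.3  89.3] [519.2 166.8] pca -18.208765455722528
85 110 42 [472.8 125. ] [376.9 109.3] [498.  160.8] pca -20.287971399437854
110 125 55 [462.8 132.5] [400.6 118.9] [481.6 150.1] pca -15.747858240802016
125 140 65 [448.8 136.5] [420.6 127. ] [461.1 148.1] pca -1.964468740275901
140 150 121 [436.4 145. ] [416.7 130.6] [456.1 159.8] pca -22.236351372173417
side
5 30 225 [413.7 161.7] [347.  109.7] [502.5 206.1] pca 155.94513370751685
30 60 342 [417.9 162.7] [346.5 113.6] [505.8 206.1] pca 157.69741217021578
60 85 514 [413.1 163.1] [349.2 118.8] [510.2 204.2] pca 159.80034501830824
85 110 60 [395.1 167.2] [372.  129.8] [491.6 183.1] pca 159.48442367702344
110 125 60 [404.4 162.2] [382.7 138.4] [472.3 176.9] pca 162.4115210492413
125 140 73 [420.8 157.5] [400.2 146.4] [454.3 168. ] pca 179.39185067072276
140 150 139 [430.8 150.5] [412.3 136.2] [449.9 165.2] pca 157.72047722958033
```

```bash
python3 - <<'E'
from h import *
out=np.full((600,600,3),0,np.uint8)
# topdown map 1px=1mm: x 330..., cols: y from 480 down to -120
best=np.full((600,600),-1.)
for c in ['side','scene']:
    W=np.load(c+'W.npy').reshape(-1,3); I=np.load(c+'I.npy').reshape(-1,3)
    for (x,y,z),col in zip(W,I):
        r=int(880-x)if np.isfinite(x) else -1; k=int(450-y) if np.isfinite(y) else -1
        if 0<=r<599 and 0<=k<599 and -20<z<250 and z>best[r,k]: best[r:r+2,k:k+2]=z; out[r:r+2,k:k+2]=col
save('top0',out)
E
```

```text
(no output)
```

View pics/zoom0.png

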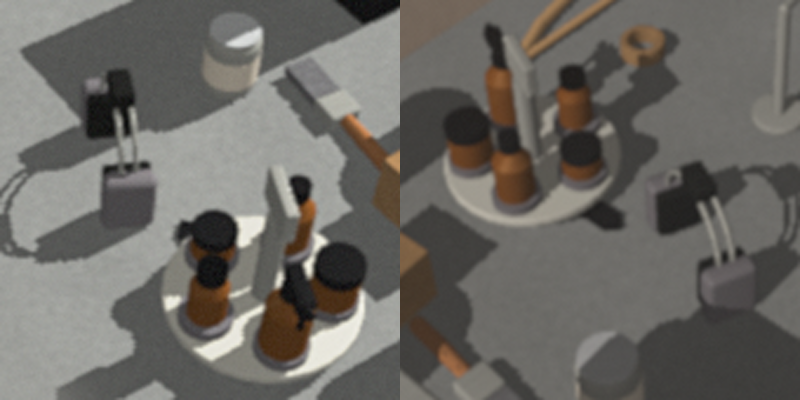

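View pics/top0.png

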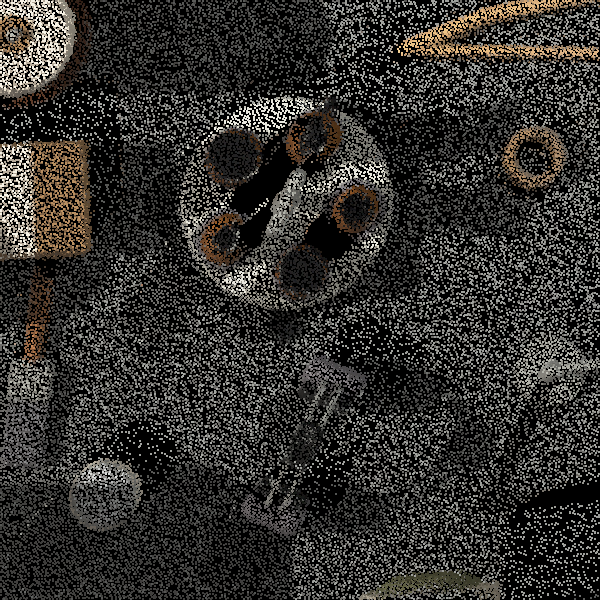

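```bash
python3 - <<'E'
from h import *
from scipy.optimize import least_squares
np.set_printoptions(precision=2,suppress=True)
s=sense(); print(s['time_s'],s['ee_rot'],s['joints']); q=s['ee_rot']; 
M=R.from_quat([q[1],q[2],q[3],q[0]]).as_matrix(); print(M, 'yaw x',np.degrees(np.arctan2(M[1,0],M[0,0])))
allp={}
for c in ['scene','side']:
    W=np.load(c+'W.npy'); I=np.load(c+'I.npy').astype(int)
    w=W[np.load(c+'_rail.npy')]; b=w[(w[:,2]>172)&(w[:,2]<190)]
    ct=b[:,:2].mean(0); v=np.linalg.svd(b[:,:2]-ct)[2][0]; pr=(b[:,:2]-ct)@v
    print(c,'bar',len(b),ct,b[:,2].max(),np.degrees(np.arctan2(v[1],v[0])),pr.min(),pr.max(),'mid',ct+v*(np.percentile(pr,1)+np.percentile(pr,99))/2)
    # turn bar
    Wf=W.reshape(-1,3); If=I.reshape(-1,3)
    near=np.hypot(Wf[:,0]-675,Wf[:,1]-162)<60
    b=Wf[near&(Wf[:,2]>186)&(Wf[:,2]<205)]
    ct=b[:,:2].mean(0); v=np.linalg.svd(b[:,:2]-ct)[2][0]; pr=(b[:,:2]-ct)@v
    print(' turnbar',len(b),ct,np.degrees(np.arctan2(v[1],v[0])),pr.min(),pr.max(),'mid',ct+v*(np.percentile(pr,1)+np.percentile(pr,99))/2,'z',np.median(b[:,2]))
    # tray white pts
    t=(np.hypot(Wf[:,0]-675,Wf[:,1]-162)<125)&(Wf[:,2]>10)&(Wf[:,2]<45)&(If.min(1)>110)
    allp[c]=Wf[t]; print(' tray z',np.percentile(Wf[t][:,2],[5,50,95]))
    # tongue: dark pts low
    t=(np.hypot(Wf[:,0]-675,Wf[:,1]-162)<160)&(np.hypot(Wf[:,0]-675,Wf[:,1]-162)>100)&(Wf[:,2]>-5)&(Wf[:,2]<14)&(If.max(1)<45)
    tp=Wf[t]; a=np.degrees(np.arctan2(tp[:,1]-162,tp[:,0]-675)); print(' tongue n',len(tp),tp.mean(0),np.histogram(a%360,18,(0,360))[0])
    np.save(c+'_tongue.npy',tp)
    # sprayer top
    t=near=(np.hypot(Wf[:,0]-748,Wf[:,1]-135)<35)&(Wf[:,2]>141)&(Wf[:,2]<160); print(' sprayer',t.sum(),Wf[t].mean(0))
P=np.vstack(list(allp.values()))
# boundary extreme points per angle
for c,p in allp.items():
    ctr=np.array([675.,162.])
    for _ in range(5):
        d=p[:,:2]-ctr; a=np.arctan2(d[:,1],d[:,0]); r=np.hypot(*d.T); k=((a+np.pi)/(2*np.pi)*36).astype(int)
        e=np.array([p[k==i][np.argmax(r[k==i])][:2] for i in range(37) if (k==i).sum()>3])
        f=least_squares(lambda x:np.hypot(*(e-x[:2]).T)-x[2],[*ctr,105],loss='soft_l1',f_scale=2); ctr=f.x[:2]
    print(c,'tray circle',f.x,len(e))
E
```

```text
2.7 [-0.    0.99  0.15  0.  ] [-1.49  0.31  1.5   0.    1.33 -0.22]
[[ 0.95  0.3   0.  ]
 [ 0.3  -0.95  0.  ]
 [ 0.   -0.   -1.  ]] yaw x 17.523215941264134
scene bar 566 [ 527.74 -226.11] 186.03774266100345 97.29376371170183 -120.77337286429253 133.36151194086847 mid [ 527.11 -221.17]
 turnbar 168 [681.14 160.87] -23.092879052012467 -37.700433225387926 29.78166060413788 mid [678.39 162.04] z 192.8507515648352
 tray z [26.35 30.62 38.88]
 tongue n 23 [549.85 160.56   4.49] [ 0  0  0  0  0  0  0  0 11 12  0  0  0  0  0  0  0  0]
 sprayer 201 [754.02 129.03 150.08]
side bar 215 [ 517.51 -196.24] 187.4815280764609 96.98125086186614 -143.90890045542528 108.65784483439543 mid [ 519.65 -213.74]
 turnbar 116 [672.68 167.82] 156.99791631772774 -38.572752673600945 31.345359864477558 mid [675.69 166.54] z 194.811592344649
 tray z [25.49 32.73 37.  ]
 tongue n 90 [557.63 167.02   7.08] [ 0  0  0  0  0  0  0  0 63 27  0  0  0  0  0  0  0  0]
 sprayer 97 [749.98 136.73 151.98]
scene tray circle [681.44 160.54 102.31] 32
side tray circle [671.76 170.4  100.68] 20
```

```bash
python3 -m crank '{"dp":[[1.7,4,0.6],[1.7,4,0.6],[1.7,4,0.6],[1.7,4,0.6],[1.7,4,0.6],[1.7,4,0.6],[1.7,4,0.6],[1.7,4,0.6]],"delta_rot":[[0,0,-2.5],[0,0,-2.5],[0,0,-2.5],[0,0,-2.5],[0,0,-2.5],[0,0,-2.5],[0,0,-2.5],[0,0,-2.5]],"claw":[0,0,0,0,0,0,0,0]}' 40
python3 -m crank '{"dp":[[1.7,4,0.6],[1.7,4,0.6],[1.7,4,0.6],[1.7,4,0.6],[1.7,4,0.6],[1.7,4,0.6],[1.7,4,0.6],[1.7,4,0.6],[0,0,0]],"delta_rot":[[0,0,-2.5],[0,0,-2.5],[0,0,-2.5],[0,0,-2.5],[0,0,-2.5],[0,0,-2.5],[0,0,-2.5],[0,0,-2.5],[0,0,0]],"claw":[0,0,0,0,0,0,0,0,0]}'
cat > w.py <<'E'
from h import *
import sys
np.set_printoptions(precision=1,suppress=True)
def look(name,ts):
    s=sense(); im,d=capture('wrist'); save(name,im)
    m,T=c2w('wrist',s); v,u=np.mgrid[:480,:640]
    C=np.stack([(u-m['cx'])/m['fx']*d,-(v-m['cy'])/m['fy']*d,-d],-1)
    W=C@T[:3,:3].T+T[:3,3]; W[d<=0]=np.nan; np.save(name+'W.npy',W); np.save(name+'I.npy',im)
    q=s['ee_rot']; M=R.from_quat([q[1],q[2],q[3],q[0]]).as_matrix()
    print('t',s['time_s'],'pos',s['eef_pos'],'yaw',np.degrees(np.arctan2(M[1,0],M[0,0])),'j',np.degrees(s['joints']),'F',s['force'],'w',s['grip_width'])
    rays={}
    for t in ts:
        r=pinpoint('wrist',t)
        if r:
            x=r[0]; c=x['centre']; rays[t]=ray('wrist',c,s); print(t,c,round(x['p'],2),W[int(c[1]),int(c[0])])
    import pickle; pickle.dump(rays,open(name+'.pkl','wb'))
    return s,im,d,W
if __name__=='__main__': look(sys.argv[1],sys.argv[2:])
E
python3 w.py wr1 crown muffs turn_bar sprayer carousel_base
```

```text
time_s: 3.5
eef_pos: [294.3, -179.0, 279.7]
ee_rot: [0.0, 1.0, -0.023, 0.0]
force: [0.3, -0.8, 0.6]
grip_width: 1.001
time_s: 4.4
eef_pos: [430.8, 142.9, 327.4]
ee_rot: [-0.0, 0.981, -0.193, 0.0]
force: [-0.3, -0.2, 0.2]
grip_width: 0.997
t 4.4 pos [430.8 142.9 327.4] yaw -22.257637199072942 j [  3.5   5.6  86.7   0.1  87.6 115.7] F [-0.3 -0.2  0.2] w 0.9972936508978688
crown [315.6, 198.5] 0.67 [441.6 146.  145. ]
muffs [315.4, 176.5] 0.59 [436.5 150.8   0.6]
sprayer [190.0, 270.9] 0.41 [400.3 318.7  57.8]
```

View pics/wr1.png

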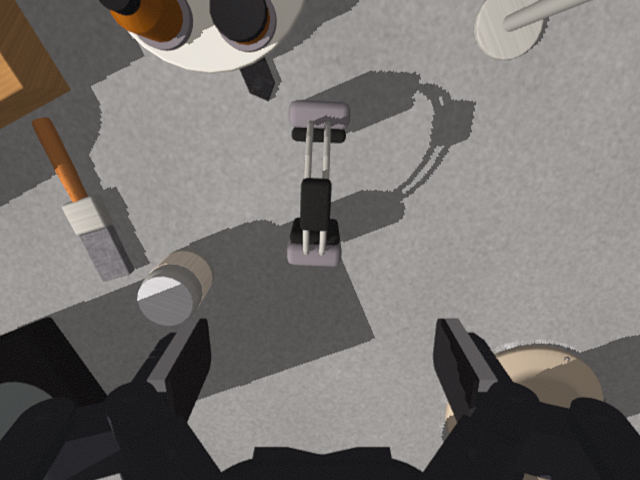

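```bash
python3 - <<'E'
from h import *
np.set_printoptions(precision=1,suppress=True)
W=np.load('wr1W.npy'); I=np.load('wr1I.npy').astype(int)
for lo,hi in [(135,155),(15,55),(55,80)]:
  m=(W[...,2]>lo)&(W[...,2]<hi)&(np.hypot(W[...,0]-435,W[...,1]-147)<(60 if lo>100 else 110))
  p=W[m]; v,u=np.nonzero(m); sel=(u>270)&(u<370)
  p=p[sel]; q=p[:,:2].astype(np.float32)
  print(lo,len(p),p.mean(0),cv2.minAreaRect(q), np.percentile(p[:,2],[5,50,95]))
# tongue
t=(W[...,2]<15)&(I.max(-1)<60); u=np.mgrid[:480,:640][1]; v=np.mgrid[:480,:640][0]
t&=(u>235)&(u<285)&(v>55)&(v<105)
p=W[t]; print('tongue',len(p),p.mean(0)); rr=np.hypot(p[:,0]-677,p[:,1]-164); print('tip',p[np.argsort(rr)[-8:]].mean(0),rr.max(),cv2.minAreaRect(p[:,:2].astype(np.float32)))
E
```

```text
135 1524 [435.6 148.5 144.7] ((434.0782165527344, 149.23834228515625), (25.931318283081055, 44.12825393676758), 65.45832824707031) [142.  145.  146.3]
15 162 [389.  168.2  37.3] ((382.0387268066406, 173.07354736328125), (59.49972915649414, 21.14177703857422), 64.97990417480469) [18.9 37.8 53.8]
55 3623 [444.9 144.2  72.1] ((434.61456298828125, 148.85592651367188), (59.70084762573242, 170.2010040283203), 65.28604888916016) [67.3 72.6 75.1]
tongue 891 [558.6 166.2   6.1]
tip [536.9 165.9   5.6] 141.0815872898392 ((556.531494140625, 166.6359405517578), (41.20979690551758, 29.096790313720703), 0.013999584130942822)
```

```bash
python3 -m crank '{"dp":[[0.35,0.6,-2],[0,0,-4],[0,0,-4],[0,0,-4],[0,0,-2],[0,0,0]],"delta_rot":[[0,0,-2.3],[0,0,0],[0,0,0],[0,0,0],[0,0,0],[0,0,0]],"claw":[0,0,0,0,0,0]}'
python3 w.py wr2 crown
```

```text
time_s: 5.3
eef_pos: [432.2, 144.4, 165.3]
ee_rot: [0.001, 0.977, -0.215, -0.002]
force: [1.0, -0.3, 0.8]
grip_width: 0.999
t 5.3 pos [432.2 144.4 165.3] yaw -24.86012917275775 j [  3.7  13.3 102.5  -0.   64.5 118.6] F [ 1.  -0.3  0.8] w 0.9990620290845768
crown [313.0, 278.4] 0.91 [442.6 145.1 145.3]
```

View pics/wr2.png

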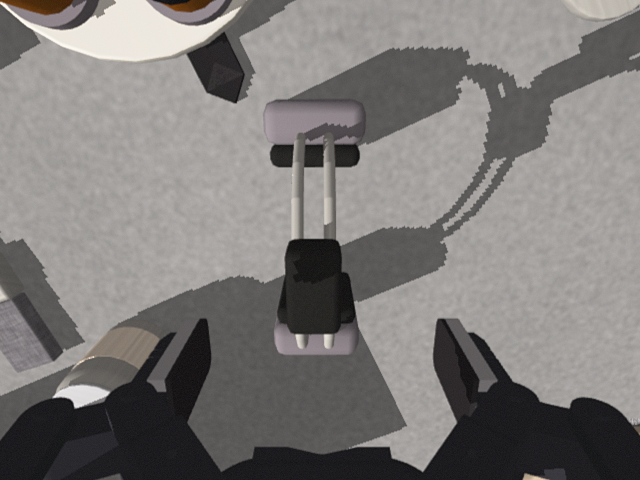

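```bash
python3 - <<'E'
from h import *
np.set_printoptions(precision=1,suppress=True)
W=np.load('wr2W.npy')
m=(W[...,2]>135)&(W[...,2]<152); u=np.mgrid[:480,:640][1]; m&=(u>270)&(u<370)
p=W[m]; print(len(p),cv2.minAreaRect(p[:,:2].astype(np.float32)),sense()['eef_pos'],R.from_quat(np.roll(sense()['ee_rot'],-1)).as_matrix())
E
```

```text
4911 ((434.71063232421875, 148.97329711914062), (25.994150161743164, 44.04022216796875), 65.1549072265625) [434.  144.8 168.3] [[ 0.9 -0.4  0. ]
 [-0.4 -0.9  0. ]
 [ 0.  -0.  -1. ]]
```

```bash
python3 -m crank '{"dp":[[0.1,0.4,-1],[0,0,-1.5],[0,0,-1.5],[0,0,0],[0,0,0]],"delta_rot":[[0,0,0],[0,0,0],[0,0,0],[0,0,0],[0,0,0]],"claw":[0,0,0,0,0]}'
python3 - <<'E'
from h import *
for i in range(3): print(sense()['eef_pos'])
E
```

```text
time_s: 5.9
eef_pos: [435.0, 149.5, 128.0]
ee_rot: [-0.0, 0.977, -0.215, 0.001]
force: [0.3, 1.1, -0.0]
grip_width: 0.998
[434.95387031 149.47853374 127.97568205]
[434.95387031 149.47853374 127.97568205]
[434.95387031 149.47853374 127.97568205]
```

```bash
python3 -m crank '{"dp":[[0,0,0],[0,0,0],[0,0,0],[0,0,0],[0,0,0],[0,0,0],[0,0,0],[0,0,0]],"delta_rot":[[0,0,0],[0,0,0],[0,0,0],[0,0,0],[0,0,0],[0,0,0],[0,0,0],[0,0,0]],"claw":[255,255,255,255,255,255,255,255]}' 50
python3 -m crank '{"dp":[[0,0,1],[0,0,2],[0,0,2],[0,0,0]],"delta_rot":[[0,0,0],[0,0,0],[0,0,0],[0,0,0]],"claw":[255,255,255,255]}'
python3 w.py wr3 crown
```

```text
time_s: 6.7
eef_pos: [434.6, 149.2, 127.7]
ee_rot: [0.0, 0.977, -0.214, 0.0]
force: [-1.5, -0.9, 6.6]
grip_width: 0.292
time_s: 7.1
eef_pos: [435.6, 149.6, 179.5]
ee_rot: [-0.001, 0.977, -0.215, 0.002]
force: [0.2, 0.2, -3.0]
grip_width: 0.29
t 7.1 pos [435.6 149.6 179.5] yaw -24.77342615265101 j [  4.3  12.6 101.    0.   66.1 119.1] F [ 0.2  0.2 -3. ] w 0.28976505625251414
crown [324.1, 314.3] 0.9 [446.6 144.8 196.6]
```

View pics/wr3.png

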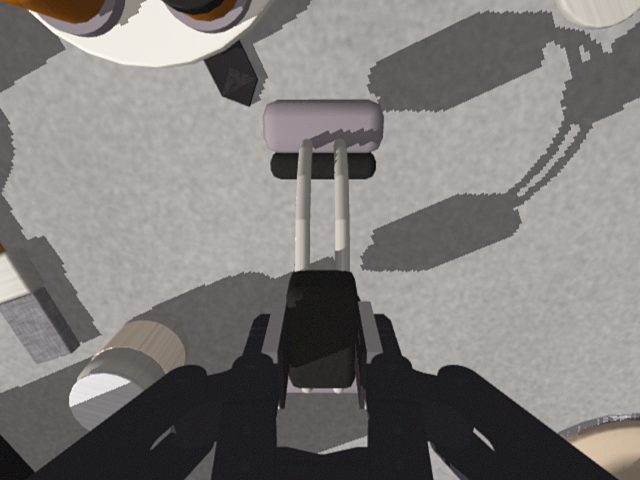

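```bash
python3 -m crank '{"dp":[[0,0,2],[0,0,4],[0,0,4],[0,0,4],[0,0,3],[0,0,0]],"delta_rot":[[0,0,0],[0,0,0],[0,0,0],[0,0,0],[0,0,0],[0,0,0]],"claw":[255,255,255,255,255,255]}'
python3 -m crank '{"dp":[[-0.1,-3.6,0],[-0.1,-3.6,0],[-0.1,-3.6,0],[-0.1,-3.6,0],[-0.1,-3.6,0],[-0.1,-3.6,0],[-0.1,-3.6,0],[-0.1,-3.6,0],[-0.1,-3.6,0],[-0.1,-3.6,0]],"delta_rot":[[0,0,3.2],[0,0,3.2],[0,0,3.2],[0,0,3.2],[0,0,3.2],[0,0,3.2],[0,0,3.2],[0,0,3.2],[0,0,3.2],[0,0,3.2]],"claw":[255,255,255,255,255,255,255,255,255,255]}'
python3 -m crank '{"dp":[[0,0,0],[0,0,0],[0,0,0]],"delta_rot":[[0,0,0],[0,0,0],[0,0,0]],"claw":[255,255,255]}'
python3 w.py wr4 rail_mid crown
python3 - <<'E'
from h import *
np.set_printoptions(precision=2,suppress=True)
W=np.load('wr4W.npy')
m=(W[...,2]>168)&(W[...,2]<190)&(abs(W[...,0]-523)<60)&(abs(W[...,1]+217)<180)
v,u=np.nonzero(m); print(len(u),u.min(),u.max(),v.min(),v.max())
b=W[m]; ct=b[:,:2].mean(0); a=np.linalg.svd(b[:,:2]-ct,full_matrices=False)[2][0]; pr=(b[:,:2]-ct)@a; n=np.array([-a[1],a[0]])
w=(b[:,:2]-ct)@n
print(ct,np.degrees(np.arctan2(a[1],a[0])),pr.min(),pr.max(),'width',np.percentile(w,[2,98]),'z',np.percentile(b[:,2],[5,50,95]),cv2.minAreaRect(b[:,:2].astype(np.float32)))
E
```

```text
time_s: 7.8
eef_pos: [435.4, 149.5, 349.7]
ee_rot: [-0.001, 0.977, -0.215, 0.002]
force: [-0.4, 0.3, -2.4]
grip_width: 0.29
time_s: 8.8
eef_pos: [424.0, -212.0, 344.9]
ee_rot: [-0.001, 0.998, 0.064, -0.001]
force: [1.2, -0.2, -2.2]
grip_width: 0.29
time_s: 9.1
eef_pos: [424.5, -209.9, 346.2]
ee_rot: [-0.001, 0.998, 0.063, -0.001]
force: [0.6, -0.2, -1.7]
grip_width: 0.293
t 9.1 pos [ 424.5 -209.9  346.2] yaw 7.2380348400334125 j [-40.5   8.1  81.3   0.   90.8  42.2] F [ 0.6 -0.2 -1.7] w 0.2931113769859187
rail_mid [349.0, 85.9] 0.79 [ 523.1 -215.9  179.8]
5969 178 523 74 96
[ 523.26 -217.1 ] -82.77262174151618 -127.91206639783572 128.349896515133 width [-5.44  5.57] z [176.54 180.2  182.02] ((523.5613403320312, -217.27951049804688), (15.500842094421387, 256.261962890625), 7.226712226867676)
```

View pics/wr4.png

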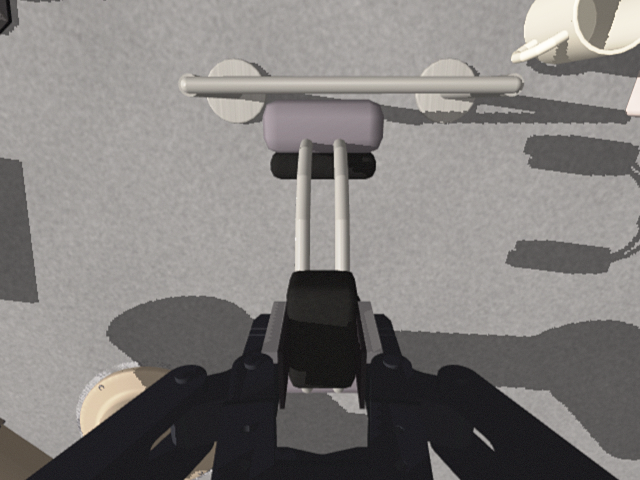

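```bash
python3 -m crank '{"dp":[[2,-0.1,0],[2,-0.1,0],[2,-0.2,0],[2,-0.2,0],[1.9,-0.1,0],[0,0,0],[0,0,0]],"delta_rot":[[0,0,0],[0,0,0],[0,0,0],[0,0,0],[0,0,0],[0,0,0],[0,0,0]],"claw":[255,255,255,255,255,255,255]}'
python3 - <<'E'
from h import *
np.set_printoptions(precision=1,suppress=True)
a=[]
for c,(x,y) in {'scene':(150,130),'side':(300,90)}.items():
    im,_=capture(c); a.append(cv2.resize(im[y:y+200,x:x+200],(400,400),interpolation=cv2.INTER_CUBIC))
save('zoom1',np.hstack(a)); print(sense()['eef_pos'],sense()['force'])
E
```

```text
time_s: 9.95
eef_pos: [523.5, -217.1, 347.0]
ee_rot: [-0.0, 0.998, 0.063, -0.0]
force: [0.4, 0.2, -2.3]
grip_width: 0.291
[ 523.1 -217.4  347.5] [-0.5  0.3 -2. ]
```

View pics/zoom1.png

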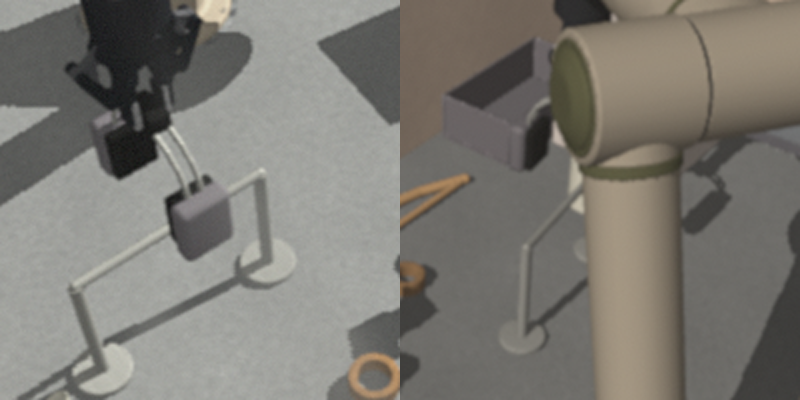

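Muffs straddle the bar from above. Descending.

```bash
python3 -m crank '{"dp":[[0,0,-2],[0,0,-3],[0,0,-3],[0,0,-3],[0,0,-2],[0,0,-1],[0,0,0]],"delta_rot":[[0,0,0],[0,0,0],[0,0,0],[0,0,0],[0,0,0],[0,0,0],[0,0,0]],"claw":[255,255,255,255,255,255,255]}'
python3 -m crank '{"dp":[[0,0,-0.7],[0,0,-0.5],[0,0,-0.3],[0,0,-0.2],[0,0,0],[0,0,0]],"delta_rot":[[0,0,0],[0,0,0],[0,0,0],[0,0,0],[0,0,0],[0,0,0]],"claw":[255,255,255,255,255,255]}'
python3 w.py wr5 rail_mid crown
```

```text
time_s: 10.75
eef_pos: [523.0, -217.5, 206.8]
ee_rot: [-0.0, 0.998, 0.063, -0.001]
force: [0.1, -0.6, -1.5]
grip_width: 0.292
time_s: 11.35
eef_pos: [523.6, -217.7, 190.5]
ee_rot: [0.0, 0.998, 0.063, 0.0]
force: [-0.1, -0.2, -2.4]
grip_width: 0.29
t 11.35 pos [ 523.6 -217.7  190.5] yaw 7.22547201564441 j [-34.4  25.1  81.9   0.   73.1  48.4] F [-0.1 -0.2 -2.4] w 0.28985648119023827
crown [321.9, 312.8] 0.98 [ 537.3 -214.4  208.5]
```

View pics/wr5.png

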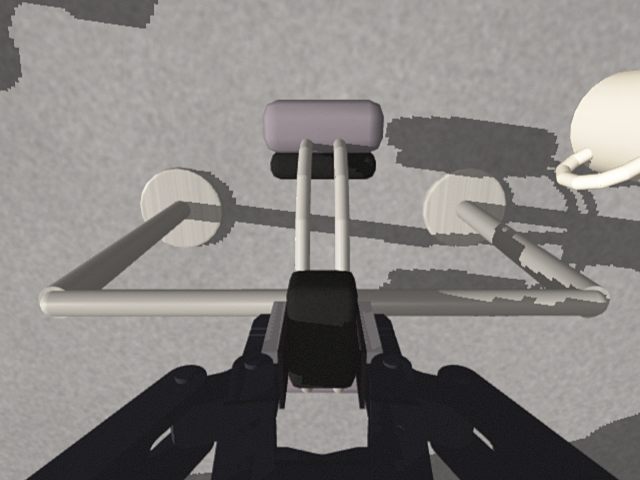

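```bash
python3 -m crank '{"dp":[[0,0,-0.2],[0,0,-0.15],[0,0,-0.1],[0,0,0],[0,0,0]],"delta_rot":[[0,0,0],[0,0,0],[0,0,0],[0,0,0],[0,0,0]],"claw":[255,255,255,255,255]}'
```

```text
time_s: 12.0
eef_pos: [523.5, -217.7, 185.8]
ee_rot: [0.0, 0.998, 0.063, 0.0]
force: [-0.2, -0.7, -2.1]
grip_width: 0.29
```

```bash
python3 -m crank '{"dp":[[0,0,-0.1],[0,0,0],[0,0,-0.1],[0,0,0]],"delta_rot":[[0,0,0],[0,0,0],[0,0,0],[0,0,0]],"claw":[255,255,255,255]}'
```

```text
time_s: 12.4
eef_pos: [523.7, -217.7, 185.3]
ee_rot: [0.001, 0.998, 0.063, 0.001]
force: [-3.9, 2.2, 9.9]
grip_width: 0.288
```

```bash
python3 -m crank '{"dp":[[0,0,0.1],[0,0,0],[0,0,0],[0,0,0],[0,0,0],[0,0,0]],"delta_rot":[[0,0,0],[0,0,0],[0,0,0],[0,0,0],[0,0,0],[0,0,0]],"claw":[180,165,150,120,80,60]}'
python3 w.py wr6 crown
```

```text
time_s: 13.0
eef_pos: [523.6, -217.7, 184.7]
ee_rot: [-0.0, 0.998, 0.063, 0.0]
force: [-0.6, -0.2, -0.3]
grip_width: 0.766
t 13.0 pos [ 523.6 -217.7  184.7] yaw 7.219690582119291 j [-34.4  25.4  82.3   0.   72.3  48.4] F [-0.6 -0.2 -0.3] w 0.7657652214239749
crown [320.9, 313.8] 0.62 [ 537.1 -214.   203.3]
```

View pics/wr6.png

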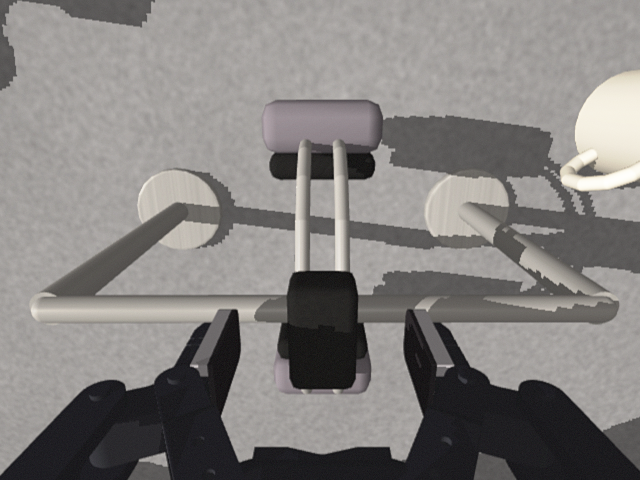

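```bash
python3 -m crank '{"dp":[[0,0,0.5],[0,0,1],[0,0,2],[0,0,3],[0,0,3],[0,0,4],[0,0,3],[0,0,0],[0,0,0]],"delta_rot":[[0,0,0],[0,0,0],[0,0,0],[0,0,0],[0,0,0],[0,0,0],[0,0,0],[0,0,0],[0,0,0]],"claw":[50,20,0,0,0,0,0,0,0]}'
python3 w.py wr7 crown rail_mid; python3 - <<'E'
from h import *
np.set_printoptions(precision=1,suppress=True)
im,_=capture('scene'); save('zoom2',cv2.resize(im[130:330,150:350],(500,500),interpolation=cv2.INTER_CUBIC))
W=np.load('wr7W.npy');m=(W[...,2]>192)&(W[...,2]<212)&(np.hypot(W[...,0]-523,W[...,1]+217)<60)
p=W[m];print(len(p),cv2.minAreaRect(p[:,:2].astype(np.float32)),np.percentile(p[:,2],[5,50,95]))
E
```

```text
time_s: 14.0
eef_pos: [523.5, -217.6, 350.3]
ee_rot: [0.0, 0.998, 0.063, 0.0]
force: [-0.1, -0.6, -0.3]
grip_width: 0.997
t 14.0 pos [ 523.5 -217.6  350.3] yaw 7.225582133033648 j [-34.4  20.7  64.6   0.   94.7  48.4] F [-0.1 -0.6 -0.3] w 0.9967096261177864
crown [324.7, 213.4] 0.76 [ 529.5 -217.4  203.1]
rail_mid [321.6, 183.8] 0.38 [ 513.7 -216.8    0.9]
1872 ((524.1311645507812, -216.07296752929688), (43.78492736816406, 25.847518920898438), 7.620068073272705) [199.3 202.9 204.2]
```

View pics/wr7.png

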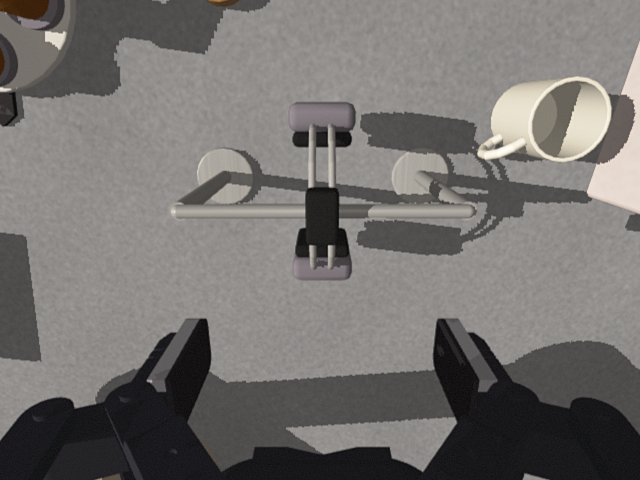

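View pics/zoom2.png

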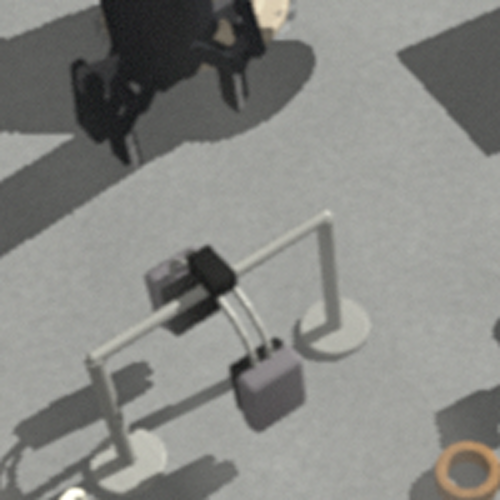

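```bash
python3 -m crank '{"dp":[[0.65,2.2,-0.1],[0.65,2.2,-0.1],[0.65,2.2,-0.1],[0.65,2.2,-0.1],[0.65,2.2,-0.1],[0.65,2.2,-0.1],[0.65,2.2,-0.1],[0.65,2.2,-0.1],[0.65,2.2,-0.1],[0.65,2.2,-0.1]],"delta_rot":[[0,0,8.3],[0,0,8.3],[0,0,8.3],[0,0,8.3],[0,0,8.3],[0,0,8.3],[0,0,8.3],[0,0,8.3],[0,0,8.3],[0,0,8.3]],"claw":[0,0,0,0,0,0,0,0,0,0]}'
python3 -m crank '{"dp":[[0.65,2.2,-0.1],[0.65,2.2,-0.1],[0.65,2.2,-0.1],[0.65,2.2,-0.1],[0.65,2.2,-0.1],[0.65,2.2,-0.1],[0.65,2.2,-0.1],[0.65,2.2,-0.1],[0,0,0],[0,0,0]],"delta_rot":[[0,0,8.3],[0,0,8.3],[0,0,8.3],[0,0,8.3],[0,0,8.3],[0,0,8.3],[0,0,8.3],[0,0,8.3],[0,0,0],[0,0,0]],"claw":[0,0,0,0,0,0,0,0,0,0]}'
python3 w.py wr8 turn_bar sprayer carousel_base
```

```text
time_s: 15.2
eef_pos: [588.6, 3.3, 339.0]
ee_rot: [-0.001, 0.704, 0.711, -0.0]
force: [0.2, 0.1, -0.7]
grip_width: 1.0
time_s: 16.2
eef_pos: [640.4, 178.2, 331.0]
ee_rot: [-0.001, 0.204, 0.979, -0.0]
force: [0.0, -0.1, -0.2]
grip_width: 1.001
t 16.2 pos [640.4 178.2 331. ] yaw 156.50138986778057 j [  5.5  35.8  44.5  -0.   99.8 -61. ] F [ 0.  -0.1 -0.2] w 1.0012419983249858
turn_bar [173.7, 311.8] 0.7 [717.3 -63.1  23.5]
sprayer [326.4, 323.7] 0.87 [740.8 139.9 152.3]
carousel_base [326.5, 209.6] 0.61 [667.6 172.6  40.4]
```

View pics/wr8.png

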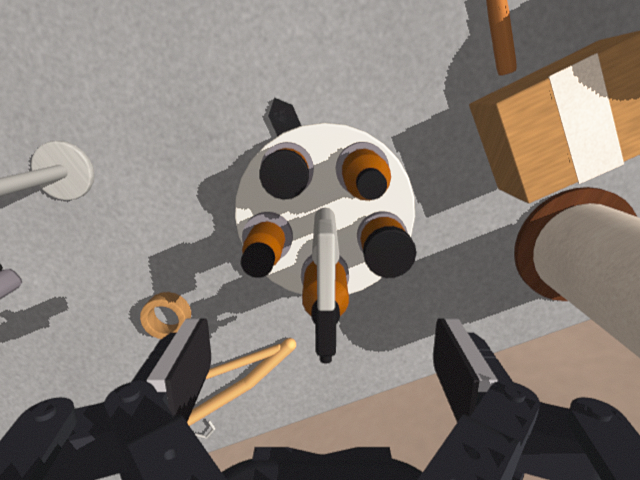

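```bash
cat > meas.py <<'E'
from h import *
import sys
from scipy.optimize import least_squares
np.set_printoptions(precision=1,suppress=True)
n=sys.argv[1]
W=np.load(n+'W.npy'); I=np.load(n+'I.npy').astype(int)
cx,cy=677,164
r=np.hypot(W[...,0]-cx,W[...,1]-cy)
m=(W[...,2]>185)&(W[...,2]<203)&(r<55)
p=W[m];print('bar',len(p),cv2.minAreaRect(p[:,:2].astype(np.float32)),np.percentile(p[:,2],[5,50,95]))
m=(W[...,2]>20)&(W[...,2]<42)&(r<125)&(I.min(-1)>100)&(np.ptp(I,axis=-1)<40)
p=W[m]; ctr=np.array([cx,cy],float)
for _ in range(5):
    d=p[:,:2]-ctr;a=np.arctan2(d[:,1],d[:,0]);rr=np.hypot(*d.T);k=((a+np.pi)/(2*np.pi)*48).astype(int)
    e=np.array([p[k==i][np.argmax(rr[k==i])][:2] for i in range(49) if (k==i).sum()>20])
    f=least_squares(lambda x:np.hypot(*(e-x[:2]).T)-105,ctr,loss='soft_l1',f_scale=2);ctr=f.x
print('tray',ctr,len(e),np.percentile(p[:,2],50),np.abs(f.fun).mean())
t=(W[...,2]<15)&(I.max(-1)<60)&(r>108)&(r<150)&(W[...,0]<620)
p=W[t];
if len(p):
    k=cv2.connectedComponentsWithStats(t.astype(np.uint8)); j=1+np.argmax(k[2][1:,4]); p=W[k[1]==j]
    print('tongue',len(p),p.mean(0),cv2.minAreaRect(p[:,:2].astype(np.float32)),'px',k[3][j])
    rr=np.hypot(p[:,0]-ctr[0],p[:,1]-ctr[1]); print('tip',p[np.argsort(rr)[-10:]].mean(0),rr.max())
    for nm,q in [('mean',p.mean(0)),('tip',p[np.argsort(rr)[-10:]].mean(0))]: print(nm,'front dir from tray ctr',np.degrees(np.arctan2(q[1]-ctr[1],q[0]-ctr[0])))
E
python3 meas.py wr8
```

```text
bar 1435 ((677.0762329101562, 166.55331420898438), (13.620973587036133, 65.19762420654297), 66.7054672241211) [192.4 194.9 196.1]
tray [677.2 166.4] 44 32.22630395846437 8.90588513869646
tongue 643 [555.5 167.1   6.3] ((553.1283569335938, 167.19754028320312), (29.256153106689453, 33.247928619384766), 88.93083953857422) px [282. 115.]
tip [537.7 167.    6.4] 140.6869684792537
mean front dir from tray ctr 179.65500427016212
tip front dir from tray ctr 179.74756176086646
```

```bash
python3 -m crank '{"dp":[[1.8,-0.6,0],[1.9,-0.6,-2],[0,0,-3],[0,0,-3],[0,0,-3],[0,0,0],[0,0,0]],"delta_rot":[[0,0,0],[0,0,0],[0,0,0],[0,0,0],[0,0,0],[0,0,0],[0,0,0]],"claw":[0,0,0,0,0,0,0]}'
python3 w.py wr9 sprayer; python3 meas.py wr9
```

```text
time_s: 17.1
eef_pos: [677.8, 165.9, 223.0]
ee_rot: [0.0, 0.203, 0.979, 0.0]
force: [0.3, -0.5, 0.8]
grip_width: 1.004
t 17.1 pos [677.8 165.9 223. ] yaw 156.56357079720772 j [  4.2  41.6  50.1  -0.   88.2 -62.4] F [ 0.3 -0.5  0.8] w 1.0037305361867874
sprayer [322.6, 354.2] 0.66 [737.7 141.4 153.5]
bar 3652 ((677.3150634765625, 166.3889923095703), (13.934928894042969, 66.00102233886719), 66.94200897216797) [192.2 194.8 196. ]
tray [677.2 166.3] 44 32.19238080622824 8.563082051641198
tongue 1184 [555.5 167.2   6.3] ((552.7874755859375, 167.20126342773438), (29.56064224243164, 34.070892333984375), 88.79586791992188) px [263.6  68.7]
tip [537.1 167.1   5.8] 141.4249477175685
mean front dir from tray ctr 179.61078480588932
tip front dir from tray ctr 179.68045338600479
```

View pics/wr9.png

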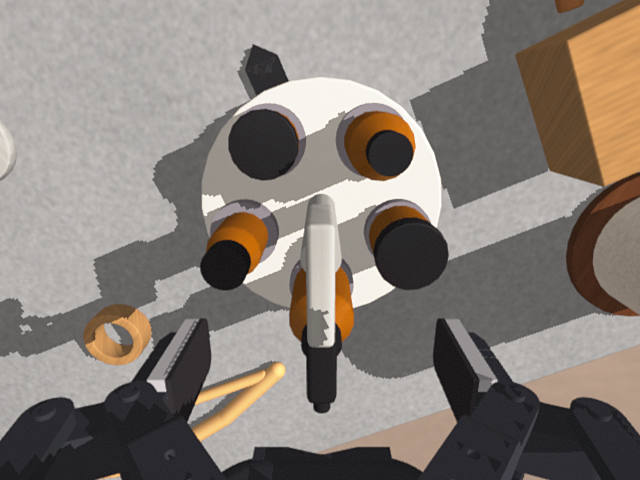

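```bash
python3 -m crank '{"dp":[[-0.05,0.05,-2],[0,0,-2],[0,0,-1.5],[0,0,-0.7],[0,0,0],[0,0,0]],"delta_rot":[[0,0,0.3],[0,0,0],[0,0,0],[0,0,0],[0,0,0],[0,0,0]],"claw":[0,0,0,0,0,0]}'
python3 -m crank '{"dp":[[0,0,0],[0,0,0],[0,0,0],[0,0,0],[0,0,0],[0,0,0],[0,0,0],[0,0,0],[0,0,0]],"delta_rot":[[0,0,0],[0,0,0],[0,0,0],[0,0,0],[0,0,0],[0,0,0],[0,0,0],[0,0,0],[0,0,0]],"claw":[255,255,255,255,255,255,255,255,255]}' 40
python3 w.py wr10 sprayer
```

```text
time_s: 17.8
eef_pos: [677.6, 166.8, 161.4]
ee_rot: [0.001, 0.2, 0.98, 0.0]
force: [-0.7, -0.8, -0.2]
grip_width: 1.003
time_s: 18.7
eef_pos: [676.6, 165.7, 160.1]
ee_rot: [-0.001, 0.2, 0.98, -0.001]
force: [-5.0, -6.2, 1.9]
grip_width: 0.16
t 18.7 pos [676.6 165.7 160.1] yaw 156.88222160237223 j [  4.2  43.5  56.1  -0.1  80.5 -62.7] F [-5.  -6.2  1.9] w 0.1597930086354888
```

View pics/wr10.png

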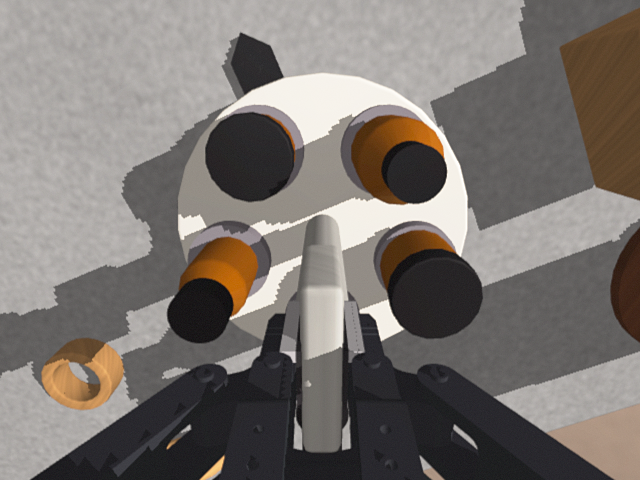

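```bash
python3 -m crank '{"dp":[[-0.05,-0.06,0],[0,0,0],[0,0,0],[0,0,0],[0,0,0],[0,0,0]],"delta_rot":[[0,0,0],[0,0,-2],[0,0,-3],[0,0,-3],[0,0,-2],[0,0,0]],"claw":[255,255,255,255,255,255]}'
```

```text
time_s: 19.4
eef_pos: [676.7, 165.9, 160.0]
ee_rot: [0.0, 0.285, 0.959, -0.0]
force: [-1.0, -3.5, 1.3]
grip_width: 0.157
```

```bash
python3 -m crank '{"dp":[[0,0,0],[0,0,0],[0,0,0],[0,0,0],[0,0,0],[0,0,0],[0,0,0],[0,0,0],[0,0,0],[0,0,0]],"delta_rot":[[0,0,-3],[0,0,-5],[0,0,-5],[0,0,-5],[0,0,-5],[0,0,-5],[0,0,-5],[0,0,-5],[0,0,-3],[0,0,0]],"claw":[255,255,255,255,255,255,255,255,255,255]}'
python3 -c "
from h import *
print(sense()['wrist_torque'])"
```

```text
time_s: 20.4
eef_pos: [677.4, 166.4, 160.1]
ee_rot: [0.001, 0.603, 0.798, 0.001]
force: [5.5, -0.2, -0.4]
grip_width: 0.159
[ 0.00459051 -0.7372218  -0.07062184]
```

```bash
python3 -m crank '{"dp":[[0.03,0,0],[0,0,0],[0,0,0],[0,0,0],[0,0,0],[0,0,0],[0,0,0],[0,0,0],[0,0,0],[0,0,0]],"delta_rot":[[0,0,-3],[0,0,-5],[0,0,-5],[0,0,-5],[0,0,-5],[0,0,-5],[0,0,-5],[0,0,-5],[0,0,-3],[0,0,0]],"claw":[255,255,255,255,255,255,255,255,255,255]}'
python3 w.py wr11 sprayer
```

```text
time_s: 21.4
eef_pos: [678.3, 166.3, 160.1]
ee_rot: [0.001, 0.844, 0.536, 0.002]
force: [10.4, 1.0, -1.3]
grip_width: 0.157
t 21.4 pos [678.3 166.3 160.1] yaw 64.88416597193117 j [ 4.2 43.5 56.1  0.  80.2 29.3] F [10.4  1.  -1.3] w 0.15701200228184248
```

View pics/wr11.png

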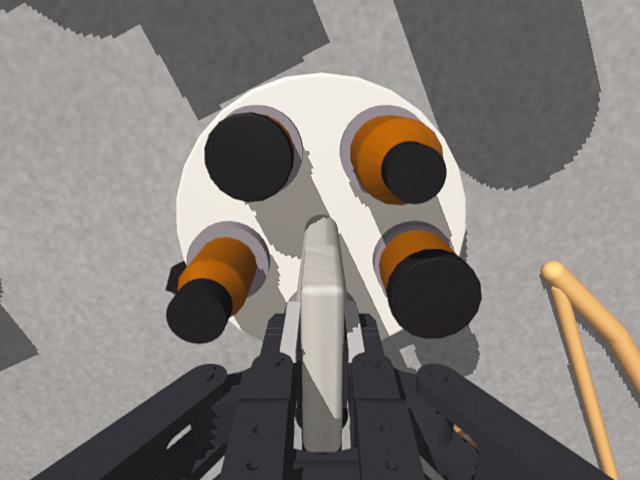

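```bash
python3 -m crank '{"dp":[[0.08,0,0],[0,0,0],[0,0,0],[0,0,0],[0,0,0],[0,0,0],[0,0,0],[0,0,0],[0,0,0],[0,0,0]],"delta_rot":[[0,0,-3],[0,0,-5],[0,0,-5],[0,0,-5],[0,0,-5],[0,0,-5],[0,0,-5],[0,0,-5],[0,0,-3],[0,0,0]],"claw":[255,255,255,255,255,255,255,255,255,255]}'
```

```text
time_s: 22.5
eef_pos: [678.9, 165.7, 160.1]
ee_rot: [0.001, 0.978, 0.207, 0.002]
force: [8.3, -1.7, -0.6]
grip_width: 0.155
```

```bash
python3 -m crank '{"dp":[[0,0,0],[0,0,0],[0,0,0],[0,0,0],[0,0,0],[0,0,0],[0,0,0],[0,0,0],[0,0,0],[0,0,0]],"delta_rot":[[0,0,-3],[0,0,-5],[0,0,-5],[0,0,-5],[0,0,-3],[0,0,-2],[0,0,-1],[0,0,0],[0,0,0],[0,0,0]],"claw":[255,255,255,255,255,255,255,255,255,255]}'
python3 w.py wr12 sprayer turn_bar
```

```text
time_s: 23.5
eef_pos: [679.0, 165.2, 160.0]
ee_rot: [0.001, 1.0, -0.001, 0.002]
force: [8.3, -4.5, -0.8]
grip_width: 0.157
t 23.5 pos [679.  165.2 160. ] yaw -0.07129516926375291 j [ 4.1 43.6 55.9 -0.1 80.3 94.2] F [ 8.3 -4.5 -0.8] w 0.15698070996556568
turn_bar [321.2, 341.2] 0.67 [692.3 166.7 195.6]
```

View pics/wr12.png

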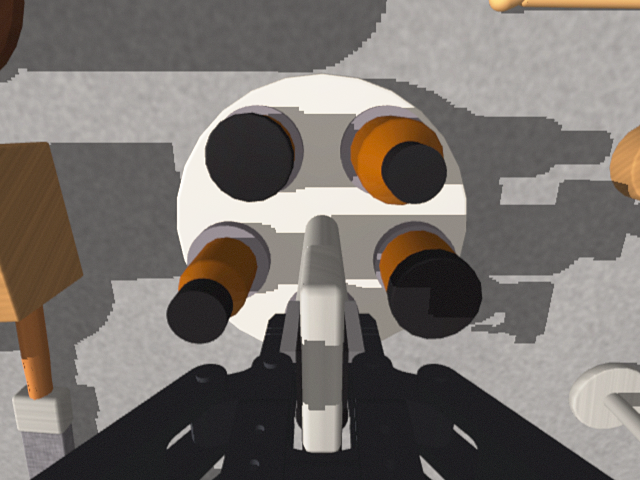

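```bash
python3 - <<'E'
from h import *
np.set_printoptions(precision=1,suppress=True)
a=[]
for c,(x,y) in {'scene':(170,130),'side':(180,130)}.items():
    im,d=capture(c); a.append(cv2.resize(im[y:y+260,x:x+270],(400,385),interpolation=cv2.INTER_CUBIC))
    for t in ['sprayer','crown','carousel_base','tape_roll','tin','carton','mug','lint_brush']:
        r=pinpoint(c,t)
        for x in r[:1]: k=x['centre']; print(c,t,k,round(x['p'],2),pt(c,k,d[int(k[1]),int(k[0])]))
save('zoom3',np.hstack(a))
s=sense(); print(s['time_s'],s['dq'],s['force'],s['grip_width'])
E
```

```text
scene sprayer [397.3, 203.9] 0.95 [606.  161.7 148.7]
scene crown [235.2, 237.9] 0.98 [ 531.2 -218.1  200.3]
scene carousel_base [171.4, 367.0] 0.71 [ 662.6 -448.    73.5]
scene tape_roll [334.7, 321.3] 0.61 [717.6 -84.8  -3.8]
scene tin [399.2, 163.2] 0.85 [418.1 325.8  40.6]
scene carton [491.2, 215.5] 0.93 [713.4 382.6  72.9]
scene mug [171.5, 368.1] 0.56 [ 664.2 -448.8   72.1]
scene lint_brush [444.4, 179.3] 0.68 [714.2 176.2 317. ]
side sprayer [269.8, 255.1] 0.96 [608.4 166.2 152.3]
side carousel_base [258.4, 283.8] 0.92 [650.  181.9  29.4]
side tape_roll [304.3, 231.5] 0.64 [701.1 -68.1  24.9]
side tin [292.0, 383.5] 0.61 [355.6 366.1  45.9]
side carton [184.8, 341.3] 0.89 [617.9 456.2  75.6]
side mug [251.5, 238.4] 0.72 [666.4 171.5 181.3]
side lint_brush [227.5, 372.7] 0.86 [509.1 429.   16.6]
24.55 [ 0. -0.  0. -0.  0. -0.] [ 9.  -4.9 -1. ] 0.1560926276922353
```

View pics/zoom3.png

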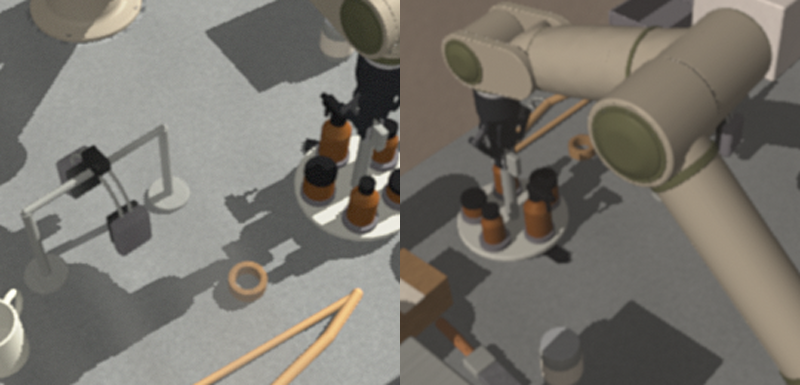

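```bash
python3 -m crank '{"dp":[[0,0,0],[0,0,0],[0,0,0],[0,0,0],[0,0,0]],"delta_rot":[[0,0,0],[0,0,0],[0,0,0],[0,0,0],[0,0,0]],"claw":[255,255,255,255,255]}'; python3 -c "
from rig import *
print(finish_job())"
```

```text
time_s: 25.05
eef_pos: [679.0, 165.2, 160.0]
ee_rot: [0.001, 1.0, -0.001, 0.002]
force: [9.1, -4.7, -1.8]
grip_width: 0.161
the job is handed in; nothing more can be done
None
```

The ear defenders hang released over the rail, and the carousel is turned with the spray bottle at the front. The arm is still gripping the bar. I handed the job in at 25 s of the allowed 72 s; the hand-in gave no verdict.

- **Ear defenders:** after release, the block's top was level at about 203 mm, so its underside sits on the bar. It was within about 1 mm of the bar's middle, with one cup on each side, and the last scene picture still showed them hanging there.
- **Carousel:** I turned it about 157° clockwise. The scene and side cameras put the spray head at about (607, 164) mm, and the tongue's line is at y ≈ 166.5 mm, so it is about 3 mm off against the 15 mm allowed. The joints were at rest. The gripper was set to 40 N on the bar, with a side force of about 10 N on the tool.
- **Bystanders:** the arm did not touch any of them, and all of them look in place in the pictures.

**Readings that disagreed:** the scene and side cameras differed by 5–8 mm, so I used the wrist camera for the grasps and the placing. A few late network readings were false: the scene camera put the carousel foot at the mug and the lint brush in mid-air, and the side camera put the mug at the carousel. I did not use them. Because of these false readings, I checked the bystanders mostly by eye rather than by measured positions.

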